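# Insulation test of a ceramic end block, contact lever held by hand

## Task

Test the insulation of the cream ceramic block: lay it fully down in the white nest of the bench tester, its length pointing at the round brass anvil, let go of it, then press the tester's three keys one at a time - round (clear), long bar (choose programme), square (arm) - each all the way down and released again. Then swing the spring-return contact lever in by its upright black handle until its pointer stands at the long middle mark, where the arm is parallel to the sides of the case and the sprung electrode clamps the block against the anvil; do not run it on against its end stop. The tester measures only while the lever is held, so finish still holding it there, and leave the tape roll, the glue bottle and the blue tee fitting where they are.

Things in the scene. Friction and masses are not known exactly. Their poses are not given: they have to be found in the camera images.
- block: Loose cream ceramic block, 24 x 42 x 24 mm (x, y, z), 0.03 to 0.06 kg. Origin at the centre of its underside, length along its y. It starts lying flat on the bench, to the right of the tester.
- tester: Bench insulation tester, fixed: grey case 200 mm deep (its x, away from the robot), 300 mm wide (its y, to the left), deck 46 mm above the bench; origin under its centre. Left half of the deck: three keys in front, a sloping display behind (80 mm high). Right half: white nest plate, the brass anvil left of it, the contact lever right of it. Nothing on it is higher than 117 mm.
- nest_seat (a point): Where the origin of the seated block belongs: on the nest's floor, 52 mm above the bench, with the block's end touching the anvil. Axes as tester; the block's 42 mm length lies along y, either way round. Up to 10 mm short of the anvil (towards -y) will do: the lever pushes it home.
- anvil_face (a point): Centre of the face of the fixed brass anvil (17 mm across) at the left (+y) end of the nest, 64 mm above the bench; bracket behind it 80 mm high. The nest is a recess in a white plate (top 58 mm up): 6 mm deep, 29 mm wide in x (2.5 mm play each side, 4 mm chamfer). Grip the block across its 24 mm width, tips 8 mm or more above its underside; beside it in x 35 mm are free.
- key_round_top (a point): Centre of the top of the round key (19 mm across, leftmost of the three): clears the tester. 57.5 mm above the bench, 10 mm proud of its panel. The keys stand in a row along the tester's y, 42 mm apart.
- key_round (a joint): Travel of the round key: 0 up, 0.004 m fully down. Sprung: starts to move at 2 N, fully down at 5 N, straight down. A press counts from 0.003 m on, with the other keys up.
- key_bar_top (a point): Centre of the top of the long bar key (34 mm in the tester's x by 14 mm in y, in the middle): chooses the programme. Same height as the round key.
- key_bar (a joint): Travel of the bar key, like that of the round key.
- key_square_top (a point): Centre of the top of the square key (26 x 26 mm, rightmost): arms the tester. Same height as the round key.
- key_square (a joint): Travel of the square key, like that of the round key.
- handle: Upright black handle on the front end of the contact lever, a round post 17 mm across (21 mm at its knob), from 68 to 116 mm above the bench; origin at its middle, 92 mm up, z up; it revolves freely on its stud. The flat steel arm below it (14 mm wide) has its top at 68 mm. Free room all round: pinch it from above, or push it from its right side.
- pivot (a point): Upright pivot of the lever at the back right of the deck (tester's x +75, y -85 mm), 64 mm above the bench; axes as tester. The handle is 165 mm from it and moves on a level arc. A pointer on the lever runs over an index plate at the case's front edge: a long middle mark, a short mark 9.5 mm to either side.
- lever (a joint): Lever angle: 0 sprung out to the right; grows as the handle swings left; 0.35 rad = at the middle mark, arm along the tester's x (good within 0.045 rad, 7 mm at the handle; handle then 57 mm left of its start); 0.45 end stop. It springs back when let go. It meets the seated block at 0.26. Force at the handle: 2 N at 0, 3.5 N before the block, 7.5 N at 0.35, 11 N at the stop.
- electrode: Sprung brass electrode, 11 mm across, on the lever arm 65 mm from the pivot, pointing at the anvil; it yields up to 14 mm on its spring (2 N at first, 1.2 N more per mm) and presses the end of the block with 9 N when the lever is at its middle mark.
- tape: Bystander: black roll of tape lying flat, 58 mm across, 18 mm high; origin under its centre.
- glue: Bystander: small white glue bottle, standing, 21 mm across, 38 mm high; origin under its centre.
- tee: Bystander: blue tee fitting lying flat, 33 x 44 x 14 mm; origin under its centre.
Things that resemble listed ones, but are neither listed nor needed, are in the scene too. What is meant by the block is not turquoise, and is the smaller of those in its own colour.

How it is judged:
On the way, in this order (a step that is already met when the one before it is completed fails the run):
1. the block lies in the nest, let go (x of block in the frame of nest_seat between -0.005 and 0.005 m and y of block in the frame of nest_seat between -0.014 and 0.005 m and z of block in the frame of nest_seat between -0.003 and 0.003 m and angle between block's own z axis and vertical below 0.12 rad and angle between the y axis of block and the y axis of tester, either way round below 0.2 rad and contact force between the fingers and block below 0.1 N), for 0.2 s.
2. the round key is pressed, the other keys up, the block in the nest (all of step 1 and value of joint key_round above 0.003 m and value of joint each of key_bar, key_square below 0.001 m), for 0.02 s.
3. the bar key is pressed, the other keys up, the block in the nest (all of step 1 and value of joint key_bar above 0.003 m and value of joint each of key_round, key_square below 0.001 m), for 0.02 s.
4. the square key is pressed, the other keys up, the block in the nest (all of step 1 and value of joint key_square above 0.003 m and value of joint each of key_round, key_bar below 0.001 m), for 0.02 s.
At the end, for the whole second after the job is handed in: Fingers hold the lever (over 2 N) at rest within 0.045 rad of its middle mark; the electrode presses the block with 4 to 16 N, its end on the anvil (4 mm); the block lies flat in the nest (5 mm, 0.2 rad), untouched by fingers; all keys are up (all of step 1 and value of joint lever between 0.305 and 0.395 rad and velocity of joint lever between -0.05 and 0.05 rad/s and contact force between the fingers and handle above 2 N and contact force between electrode and block between 4 and 16 N and y of block in the frame of nest_seat above -0.004 m and value of joint each of key_round, key_bar, key_square below 0.001 m); the arm keeps its last pose, push and grip.
It fails at once if the lever is run on against its end stop (0.43 rad or more) (value of joint lever above 0.43 rad).
It fails at once if a bystander is moved more than 20 mm (distance of any of tape, glue, tee from where it was at the start of the episode above 0.02 m).
It also fails if it takes over 64 s, if anything falls off the work surface, if the arm or the gripper's body presses on something with over 40 N, if the wrist force passes 120 N, or if a joint passes its speed limit or range.

## Robot

A 6-joint arm with a two-finger parallel gripper is mounted at the origin on a cart in front of the work surface, level with it; the furniture and walls round the work are solid. World frame = base frame: x ahead of the robot, y to its left, z up, the work surface at z = 0. Lengths are in m, angles in rad, forces in N, time in s.
With the tool pointing down it reaches from about 0.4 to 0.825 m from the base axis. Payload 7 kg.
Tool frame: the origin (TCP) lies at the very end of the fingers, on their centre line; the grasp point (between the pads) lies 19 mm behind it (tcp_to_grasp is the distance from the TCP to the grasp point, in m); x points along the fingers, z is the direction in which the jaws open and shut, and the axes are right-handed (so a half turn about x gives the same grasp; the last joint's range is limited). The gripper opens to 88 mm and grips with 3 to 60 N. Pads are 19 mm wide; open, the fingers measure 130 mm over their backs; the gripper's body (78 mm by 193 mm) begins 47 mm behind the grasp point.
Start: joints at [-1.046, 0.359, 0.012, 0, -1.224, -0.288], TCP at [0.158, -0.656, 0.227] pointing down, gripper open.
Joint ranges: [-3.07, 3.07], [-1.43, 2.12], [-1.02, 1.25], [-3.03, 1.67], [-3.05, -0], [-3.03, 3.03]. Speed limits (rad/s): [2.39, 2.39, 3.01, 3.14, 3.14, 3.14].

## Interface

Orientations are given as [roll, pitch, yaw] about the fixed x, y, z axes, in that order (R = Rz(yaw) Ry(pitch) Rx(roll)).
In Python, from station import get_state, grab_frame, job_done, tcp_to_grasp gives the robot as it stands. The module is installed in compiled form; this text tells all that it offers.
- The arm moves only by the shell command python3 -m crank 'ROWS' [FORCE]. ROWS is JSON, a list of rows, each a list of 7 numbers: the shift along the tool's x, y, z in m, then the turn, a rotation vector about the tool's x, y, z in rad, then the opening, from 0 (shut) to 1 (fully open). In form: [[x, y, z, wx, wy, wz, fingers], ...]. A call has 1 to 10 rows; each row is the pose to reach, as a shift and turn from the pose commanded when the call began, along the tool's axes at that moment; what a row does not reach only later rows make up. A row lasts 1/8 s, in which the tool goes at most 62.5 mm and 10.7 degrees, less where a joint would pass 70% of its speed; a pose out of reach is approached as far as the arm can. A call with a gripper value outside its range is refused whole. The fingers move at their own pace and stop on an object; FORCE is the grip in N (left out, the last holds). Time passes only in rows, so rows that repeat a pose let the fingers close. It gives the time, the measured TCP pose, the force and the opening at its end, in the units of the state.
- get_state(): the state, without advancing time (a new reading comes with each control period).
- grab_frame(name): name is "side" or "top" or "wrist"; returns a dict with "pixels" (480x640x3 uint8, red, green, blue), "vfov" (degrees; the focal length in pixels is half the picture's height over the tangent of half this angle, whatever the lens; pixels are square), "cx", "cy" (the principal point, pixels), "k1" (the pictures are not rectified: a ray, as slopes to the right and down, at radius r is drawn at 1 + k1 r^2 times it, then the intrinsics apply), "extrinsics" (4x4, takes a point from world to camera coordinates). Camera axes: x right, y up, looking along -z (the intrinsics and any distortion apply to the point x, -y, -z); pixel columns grow to the right and rows downward; lengths in m; the calibration is good to about 2 mm. A picture is of the moment at which its call begins. There is no depth.
- job_done(): hands the job in, once; it reports no verdict.
The state is a dict: "t": time; "q": joint angles; "qd": joint speeds; "joint_efforts": joint torques, N m; "eef_pos": TCP position; "ee_rot": TCP orientation; "force": force on the tool from outside, world axes, zero at the start; "moment": the same for the moment, N m; "width": finger opening in m.
Only numpy, scipy, OpenCV 4.12 (cv2) and the standard library are available. Lean on these libraries where they do the work, as an engineer would, in place of code of your own. Each camera call takes 0.05 s, during which the arm holds its last target.

## Working session

There is one attempt and no reset: what is moved stays moved. The work goes in short steps, Python scripts to look and compute and a shell command to move; the robot and the scene stay as the last step left them, time stands still between calls to the robot, and variables do not carry over. Pictures are saved under pics/ and viewed, and the job is handed in when it is done.

```bash
mkdir -p pics; ls
python3 - <<'E'
from station import *
import cv2
s=get_state(); print(s, tcp_to_grasp)
for n in ("side","top","wrist"):
    f=grab_frame(n); cv2.imwrite(f"pics/{n}0.png",f["pixels"][:,:,::-1])
    print(n,f["vfov"],f["cx"],f["cy"],f["k1"],f["extrinsics"])
E
```

```text
pics
{'t': 0.0, 'q': array([-1.04589384e+00,  3.59366505e-01,  1.10766044e-02, -3.57933333e-04,
       -1.22411898e+00, -2.88102672e-01]), 'qd': array([ 0.00017082, -0.0001208 ,  0.00037696, -0.00065179,  0.00148459,
       -0.00250783]), 'joint_efforts': array([-9.62744116e-05, -5.82723212e+01,  2.93048126e+01,  6.99700847e+00,
        6.94215763e-03, -1.88081517e-04]), 'eef_pos': array([ 0.15821293, -0.65569173,  0.2256422 ]), 'ee_rot': array([0.08241676, 1.56914903, 1.88989102]), 'force': array([-0.73314596, -0.07520703,  0.06662938]), 'moment': array([ 0.04990427, -0.03584828, -0.03135984]), 'width': 0.08808113536663141} 0.0188
side 43.98211077292274 323.9437676007369 240.21682060365777 -0.018343990514659063 [[ 0.94448919 -0.32780786 -0.02195868 -0.50292078]
 [ 0.211699    0.55611674  0.80369005 -0.17512115]
 [-0.25124432 -0.7637252   0.59464285 -1.10942901]
 [ 0.          0.          0.          1.        ]]
top 54.56759868619089 317.8757962919527 239.58282932463703 -0.030107971626185955 [[-0.02431048 -0.99956216 -0.01686663  0.04945169]
 [ 0.99603822 -0.02566148  0.08514307 -0.54539999]
 [-0.08553862 -0.01472994  0.99622597 -1.20019862]
 [ 0.          0.          0.          1.        ]]
wrist 70.64274235996095 320.4385062068309 235.7782956482692 0.014787509870202711 [[-0.23395863  0.97224303  0.00261591  0.67166177]
 [-0.942718   -0.22619407 -0.24519177  0.03159505]
 [-0.23779429 -0.0598308   0.96947107 -0.38885105]
 [ 0.          0.          0.          1.        ]]
```

View pics/top0.png

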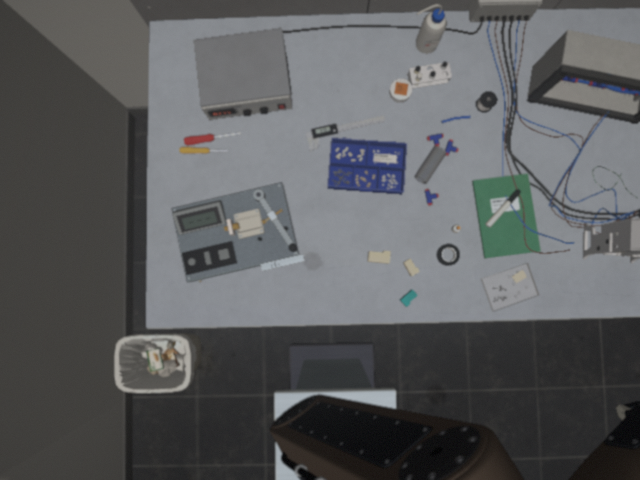

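View pics/side0.png

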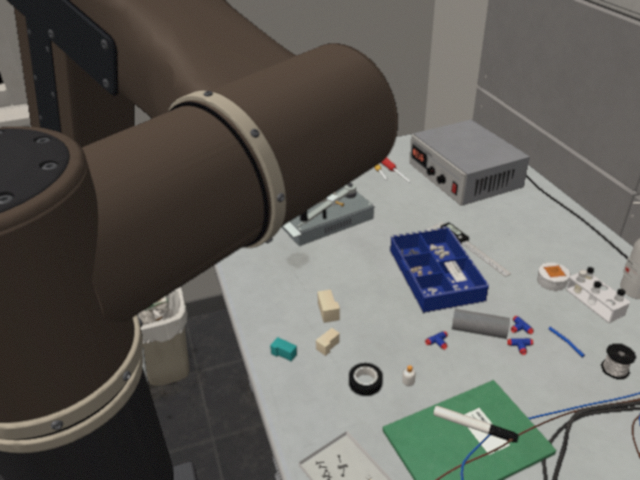

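View pics/wrist0.png

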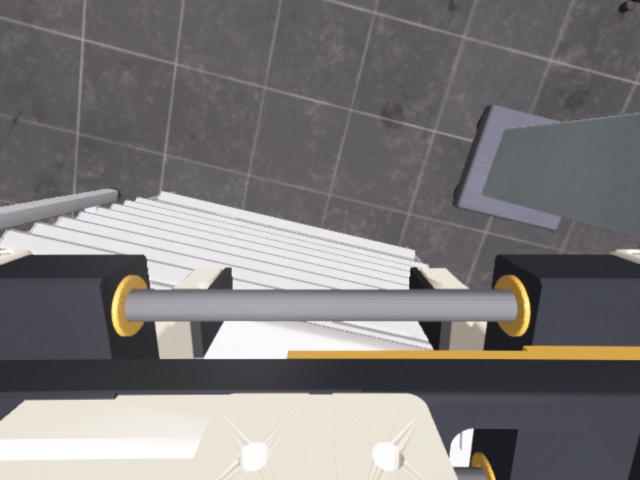

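```bash
cat > h.py <<'E'
import numpy as np, cv2
from station import *
def snap(n,name=None):
    f=grab_frame(n)
    if name: cv2.imwrite(f"pics/{name}.png",f["pixels"][:,:,::-1])
    return f
def ray(f,u,v):
    F=240/np.tan(np.radians(f["vfov"])/2)
    K=np.array([[F,0,f["cx"]],[0,F,f["cy"]],[0,0,1]])
    p=cv2.undistortPoints(np.array([[[u,v]]],float),K,np.array([f["k1"],0,0,0.]))[0,0]
    E=np.array(f["extrinsics"]);R=E[:3,:3];o=-R.T@E[:3,3]
    return o,R.T@np.array([p[0],-p[1],-1])
def onz(f,u,v,z):
    o,d=ray(f,u,v); return o+d*(z-o[2])/d[2]
def proj(f,P):
    F=240/np.tan(np.radians(f["vfov"])/2)
    E=np.array(f["extrinsics"]);c=E[:3,:3]@np.array(P)+E[:3,3]
    x,y=c[0]/-c[2],-c[1]/-c[2]; s=1+f["k1"]*(x*x+y*y)
    return np.array([F*x*s+f["cx"],F*y*s+f["cy"]])
def crop(f,name,x0,y0,w,h,k):
    im=f["pixels"][y0:y0+h,x0:x0+w,::-1]
    cv2.imwrite(f"pics/{name}.png",cv2.resize(im,None,fx=k,fy=k,interpolation=cv2.INTER_CUBIC))
E
python3 - <<'E'
from h import *
f=snap("top"); crop(f,"t_tester",160,170,160,120,5); crop(f,"t_blocks",350,180,130,130,4)
np.set_printoptions(precision=4,suppress=True)
for n,u,v,z in [("small",411,268,.024),("big",379,257,.024),("tape",448,254,.018),("glue",456,228,.038),("tee",431,198,.01)]:
    print(n,onz(f,u,v,z))
E
```

```text
small [ 0.4657 -0.2055  0.024 ]
big [ 0.4966 -0.123   0.024 ]
tape [ 0.5001 -0.3053  0.018 ]
glue [ 0.5662 -0.324   0.038 ]
tee [ 0.6514 -0.2692  0.01  ]
```

View pics/t_tester.png

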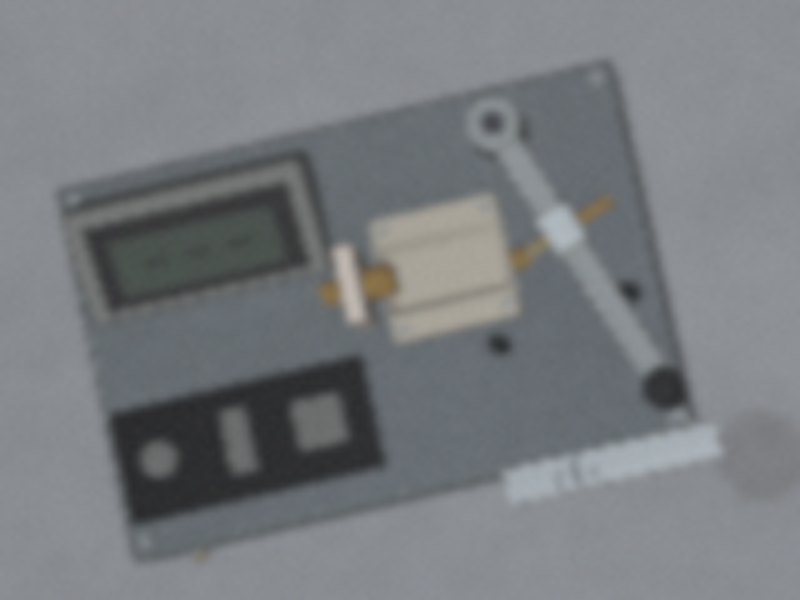

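View pics/t_blocks.png

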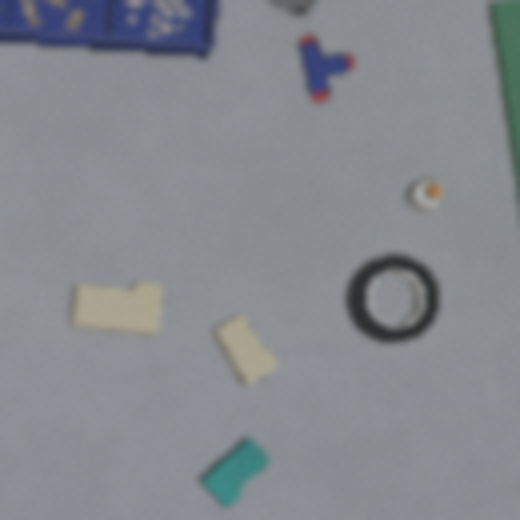

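Run:
```python
from h import *
np.set_printoptions(precision=4,suppress=True)
f=snap("top")
C=lambda x,y:(160+x/5,170+y/5)
pts={"TL":(58,188,.046,.1,.15),"TR":(612,60,.046,.1,-.15),"BL":(135,560,.046,-.1,.15),
"pivot":(492,122,.067,.075,-.085),"round":(159,459,.0575,None,None),"bar":(239,440,.0575,None,None),"sq":(320,422,.0575,None,None),"handle":(664,386,.116,None,None),"anvilend":(397,283,.064,None,None)}
P={k:onz(f,*C(*v[:2]),v[2]) for k,v in pts.items()}
for k in P: print(k,P[k])
A=[];B=[]
for k,v in pts.items():
    if v[3] is not None: A.append(v[3:5]);B.append(P[k][:2])
A=np.array(A);B=np.array(B)
a0=A.mean(0);b0=B.mean(0);z=((A-a0)@[1,1j]).conj()@((B-b0)@[1,1j]);yaw=np.angle(z)
R=np.array([[np.cos(yaw),-np.sin(yaw)],[np.sin(yaw),np.cos(yaw)]]);t=b0-R@a0
print("yaw",yaw,"t",t)
for k in P: print(k,"in tester",R.T@(P[k][:2]-t))
d=P["sq"][:2]-P["round"][:2];print("keys dist",np.linalg.norm(d),"dir",np.arctan2(d[0],-d[1]))
# block contour
im=f["pixels"];hsv=cv2.cvtColor(im,cv2.COLOR_RGB2HSV)
m=((hsv[...,0]>12)&(hsv[...,0]<35)&(hsv[...,1]>45)&(hsv[...,2]>120)).astype(np.uint8)
n,l,st,ce=cv2.connectedComponentsWithStats(m)
for i in range(1,n):
    if st[i,4]>30:print(st[i],ce[i])
i=l[268,411]
big=cv2.resize(im[250:285,395:430],None,fx=16,fy=16,interpolation=cv2.INTER_CUBIC);cv2.imwrite("pics/blk.png",big[:,:,::-1])
```

```text
TL [0.6385 0.4165 0.046 ]
TR [0.698  0.1245 0.046 ]
BL [0.4434 0.3759 0.046 ]
pivot [0.663  0.1849 0.067 ]
round [0.4947 0.3599 0.0575]
bar [0.5035 0.3185 0.0575]
sq [0.5117 0.2767 0.0575]
handle [0.5215 0.0958 0.116 ]
anvilend [0.5815 0.2352 0.064 ]
yaw 0.20621019538412885 t [0.5712 0.2506]
TL in tester [0.0998 0.1487]
TR in tester [ 0.0983 -0.1493]
BL in tester [-0.0995  0.1488]
pivot in tester [ 0.0764 -0.0831]
round in tester [-0.0525  0.1227]
bar in tester [-0.0524  0.0804]
sq in tester [-0.0529  0.0378]
handle in tester [-0.0803 -0.1413]
anvilend in tester [ 0.0069 -0.0172]
keys dist 0.08493284180170442 dir 0.20080187366500937
[179 146  31   8 200] [193.39 150.  ]
[232 223   8   7  34] [235.4412 226.1471]
[163 348  12  12  67] [169.4179 352.7164]
[153 353   6   9  34] [155.6176 356.6471]
```

View pics/blk.png

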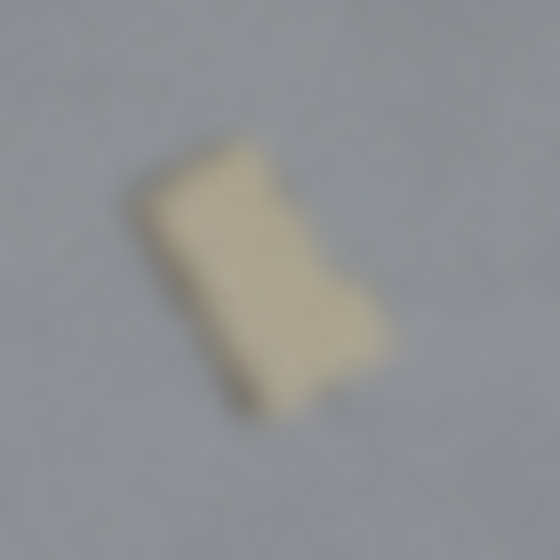

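Run:
```python
from h import *
f=snap("side"); crop(f,"s_blocks",255,275,100,95,8); crop(f,"s_tester",270,170,120,90,6)
```

```text
(no output)
```

View pics/s_blocks.png

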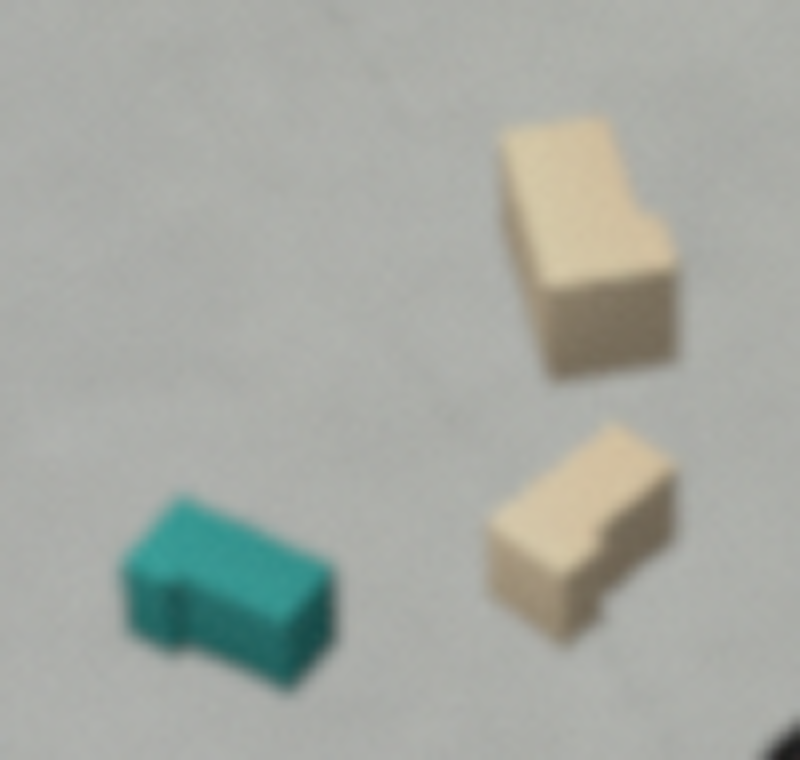

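View pics/s_tester.png

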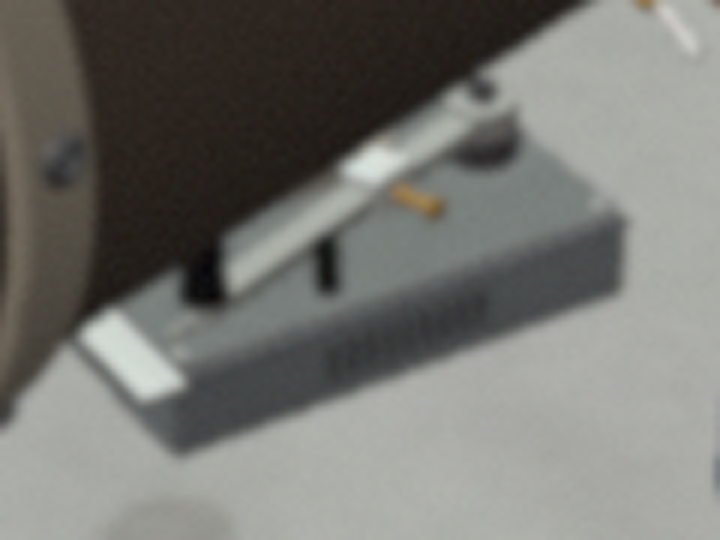

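```bash
cat >> h.py <<'E'
from scipy.spatial.transform import Rotation as Ro
np.set_printoptions(precision=4,suppress=True)
def pose():
    s=get_state(); return s["eef_pos"],Ro.from_euler("xyz",s["ee_rot"]),s
def Rdown(phi):
    z=np.array([np.cos(phi),np.sin(phi),0]);x=np.array([0,0,-1.]);return Ro.from_matrix(np.c_[x,np.cross(z,x),z])
def jaw():
    p,R,s=pose();z=R.as_matrix()[:,2];return np.arctan2(z[1],z[0])
def rel(target,phi):
    p,R,s=pose()
    # nearest equivalent phi
    sh=R.inv().apply(np.array(target)-p)
    for ph in (phi,phi+np.pi):
        rv=(R.inv()*Rdown(ph)).as_rotvec()
        print("phi %.3f"%ph,"shift",sh,"turn",rv,"deg",np.degrees(np.linalg.norm(rv)),"rows",max(np.linalg.norm(sh)/.0625,np.degrees(np.linalg.norm(rv))/10.7))
E
python3 - <<'E'
from h import *
p,R,s=pose();print(p,R.as_matrix(),np.degrees(jaw()))
f=snap("wrist");print(proj(f,p),proj(f,p+[0,0,-.12]),proj(f,p+[0.05,0,-.12]))
E=np.array(f["extrinsics"]);c=-E[:3,:3].T@E[:3,3]
print("cam in tool",R.inv().apply(c-p), "look in tool",R.inv().apply(-E[2,:3]))
rel([.47,-.206,.16],np.radians(-65.2))
E
```

```text
[ 0.1583 -0.656   0.2262] [[-0.0003 -0.9721 -0.2345]
 [ 0.0006 -0.2345  0.9721]
 [-1.      0.0001  0.0006]] 103.56427254860978
[315.8291 285.2123] [317.4717 230.0018] [304.226 284.059]
cam in tool [-0.1573  0.0651  0.0022] look in tool [ 0.9694 -0.2454  0.0009]
phi -1.138 shift [ 0.0665 -0.4086  0.3644] turn [ 2.9455  0.     -0.0006] deg 168.76499723126892 rows 15.772429647782143
phi 2.004 shift [ 0.0665 -0.4086  0.3644] turn [-0.1961  0.0004  0.    ] deg 11.235027281178496 rows 8.82311396847302
```

```bash
python3 -m crank '[[0.007,-0.041,0.036,-0.02,0,0,1],[0.013,-0.082,0.073,-0.04,0,0,1],[0.02,-0.123,0.109,-0.06,0,0,1],[0.027,-0.164,0.146,-0.08,0,0,1],[0.033,-0.205,0.182,-0.1,0,0,1],[0.04,-0.246,0.218,-0.12,0,0,1],[0.047,-0.287,0.255,-0.14,0,0,1],[0.053,-0.328,0.291,-0.16,0,0,1],[0.06,-0.369,0.328,-0.18,0,0,1],[0.066,-0.409,0.364,-0.196,0,0,1]]'
python3 - <<'E'
from h import *
p,R,s=pose();print(s["t"],p,np.degrees(jaw()),s["force"],s["q"])
f=snap("wrist","w1")
print(proj(f,[.4657,-.2055,.012]))
E
```

```text
t: 1.6
eef_pos: [0.4715, -0.2047, 0.1607]
ee_rot: [-2.136, 1.57, -0.131]
force: [1.2, -0.5, -0.5]
width: 0.0878
1.6 [ 0.4715 -0.2047  0.1607] 114.84898482636379 [ 1.2234 -0.4653 -0.4993] [-0.0271  0.1491 -0.4333  0.0001 -0.9876 -1.11  ]
[319.7729 216.3239]
```

View pics/w1.png

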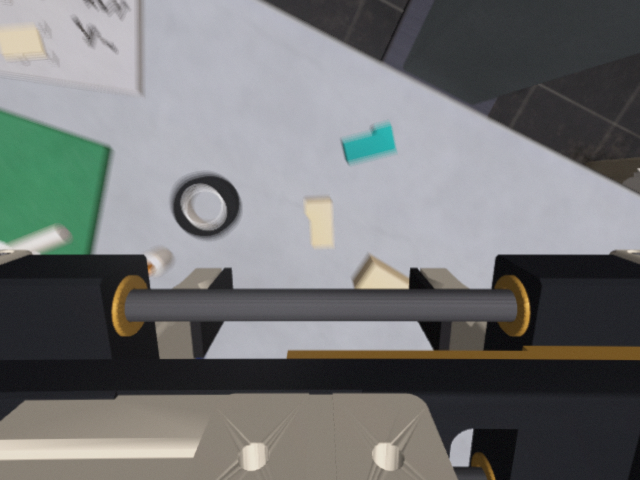

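Run:
```python
from h import *
f=snap("wrist"); crop(f,"w1c",295,185,50,75,8)
im=f["pixels"];hsv=cv2.cvtColor(im,cv2.COLOR_RGB2HSV)
print(hsv[225,322],hsv[225,345])
m=((hsv[...,0]>10)&(hsv[...,0]<35)&(hsv[...,1]>35)&(hsv[...,2]>170)).astype(np.uint8)
n,l,st,ce=cv2.connectedComponentsWithStats(m)
i=l[225,322];print(st[i],ce[i])
cs,_=cv2.findContours((l==i).astype(np.uint8),cv2.RETR_EXTERNAL,cv2.CHAIN_APPROX_NONE)
c=cs[0].reshape(-1,2)
ap=cv2.approxPolyDP(c,2,True).reshape(-1,2);print(ap.tolist())
W=np.array([onz(f,*q,.024)[:2] for q in c]);print(cv2.minAreaRect((W*1000).astype(np.float32)))
for q in ap: print(onz(f,*q,.024))
```

```text
[ 21  48 222] [113  12 191]
[ 301  192   28   48 1115] [315.9453 214.3731]
[[327, 192], [301, 193], [301, 207], [306, 211], [308, 239], [328, 238]]
((468.2062072753906, -207.22268676757812), (41.9947509765625, 23.25349998474121), 27.620573043823242)
[ 0.4446 -0.2065  0.024 ]
[ 0.4548 -0.2265  0.024 ]
[ 0.466  -0.2215  0.024 ]
[ 0.4674 -0.2161  0.024 ]
[ 0.4898 -0.204   0.024 ]
[ 0.4814 -0.1881  0.024 ]
```

View pics/w1c.png

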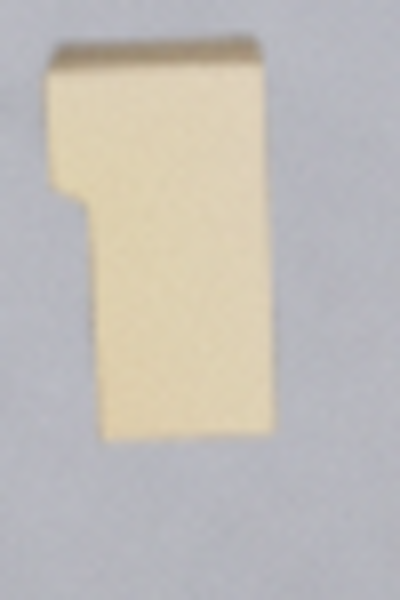

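Run:
```python
from h import *
f=snap("wrist")
g=np.array([.4732,-.2018]);e=np.array([-.463,.886]);a=np.array([.886,.463])
for u,v in [(370,255),(354,283),(408,285)]:
    w=onz(f,u,v,.024)[:2];print(w,(w-g)@e,(w-g)@a)
rel([.4732,-.2018,.010],np.radians(117.5))
```

```text
[ 0.478  -0.1486] 0.044961496351232505 0.02886897106761788
[ 0.5084 -0.1496] 0.02991731727464802 0.0553599561575622
[ 0.489  -0.1034] 0.07985495514285444 0.05955998001209174
phi 2.051 shift [ 0.1504 -0.0025  0.0017] turn [-0.0433  0.0001 -0.0002] deg 2.4818918627443836 rows 2.4061063996467995
phi 5.192 shift [ 0.1504 -0.0025  0.0017] turn [ 3.0983 -0.0003 -0.0002] deg 177.51813974966285 rows 16.590480350435783
```

```bash
python3 -m crank '[[0.05,-0.0025,0.0017,-0.043,0,0,0.6],[0.1,-0.0025,0.0017,-0.043,0,0,0.6],[0.12,-0.0025,0.0017,-0.043,0,0,0.6],[0.135,-0.0025,0.0017,-0.043,0,0,0.6],[0.15,-0.0025,0.0017,-0.043,0,0,0.6],[0.15,-0.0025,0.0017,-0.043,0,0,0.6]]'
python3 - <<'E'
from h import *
f=snap("wrist","w2")
E
```

```text
t: 2.5
eef_pos: [0.4716, -0.204, 0.01]
ee_rot: [1.021, 1.57, 3.067]
force: [0.1, -0.5, -0.0]
width: 0.0526
```

View pics/w2.png

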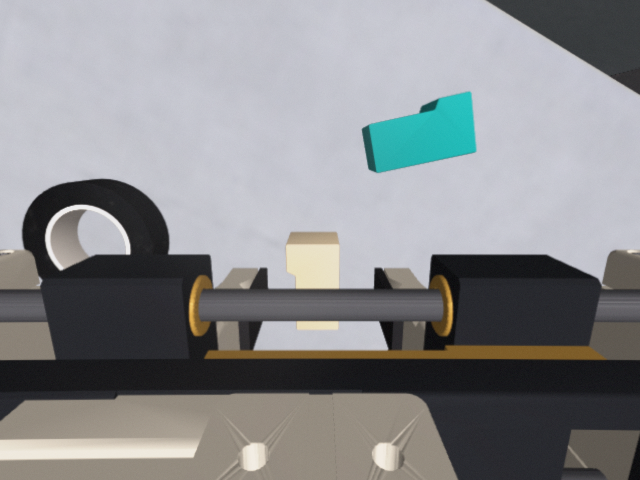

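Run:
```python
from h import *
f=snap("wrist");p,R,s=pose();print(p,np.degrees(jaw()))
for u,v in [(288,244),(339,244),(288,273),(296,275),(297,329),(338,329)]:
    w=onz(f,u,v,.024); print(u,v,w,"tool",R.inv().apply(w-p))
```

```text
[ 0.4725 -0.2039  0.011 ] 117.26652173044899
288 244 [ 0.4559 -0.226   0.024 ] tool [-0.013   0.0248 -0.0121]
339 244 [ 0.4456 -0.206   0.024 ] tool [-0.013   0.0248  0.0104]
288 273 [ 0.4681 -0.2201  0.024 ] tool [-0.013   0.0112 -0.0124]
296 275 [ 0.4673 -0.2164  0.024 ] tool [-0.013   0.0103 -0.0088]
297 329 [ 0.4913 -0.2041  0.024 ] tool [-0.0129 -0.0167 -0.0088]
338 329 [ 0.4825 -0.1869  0.024 ] tool [-0.013  -0.0167  0.0105]
```

```bash
python3 -m crank '[[0,-0.003,0.001,0,0,0,0.6],[0,-0.003,0.001,0,0,0,0.3],[0,-0.003,0.001,0,0,0,0.1],[0,-0.003,0.001,0,0,0,0.1],[0,-0.003,0.001,0,0,0,0.1],[0,-0.003,0.001,0,0,0,0.1]]' 20
python3 -m crank '[[-0.02,-0.003,0.001,0,0,0,0.1],[-0.06,-0.003,0.001,0,0,0,0.1],[-0.11,-0.003,0.001,0,0,0,0.1],[-0.15,-0.003,0.001,0,0,0,0.1]]'
python3 - <<'E'
from h import *
f=snap("wrist","w3");crop(f,"w3c",240,200,160,150,5)
p,R,s=pose();print(p,np.degrees(jaw()))
E
```

```text
t: 3.35
eef_pos: [0.4744, -0.2016, 0.0107]
ee_rot: [-2.334, 1.571, -0.287]
force: [0.6, 0.5, 1.7]
width: 0.0239
t: 3.85
eef_pos: [0.4764, -0.1993, 0.1624]
ee_rot: [-2.069, 1.57, -0.022]
force: [0.7, -0.4, -1.5]
width: 0.0235
[ 0.479  -0.2     0.1676] 117.32493394116258
```

View pics/w3c.png

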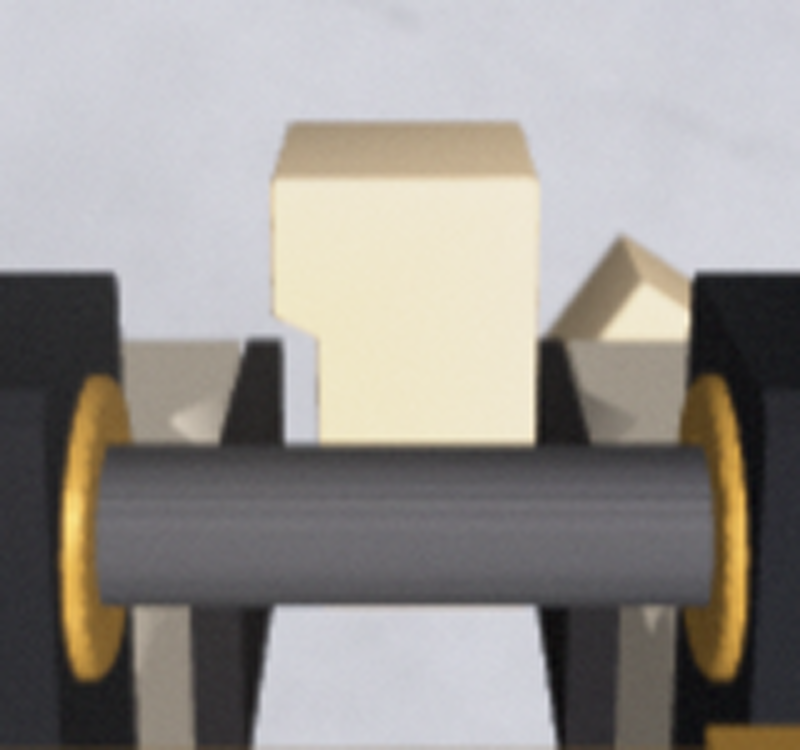

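Run:
```python
from h import *
p,R,s=pose();f=snap("wrist");print(p,s["q"])
for u,v in [(294.4,235.6),(347.5,235.6),(294.6,262),(304,267),(304,288),(347.5,288)]:
    o,d=ray(f,u,v);o=R.inv().apply(o-p);d=R.inv().apply(d);print(o+d*(-.014-o[0])/d[0])
# bottom edge of front wall: z=+.010
for u,v in [(298,224.5),(344,224.5)]:
    o,d=ray(f,u,v);o=R.inv().apply(o-p);d=R.inv().apply(d);print("bot",o+d*(.01-o[0])/d[0])
```

```text
[ 0.479  -0.2     0.1676] [-0.0156  0.1465 -0.4198  0.0021 -0.997  -1.0794]
[-0.014   0.0285 -0.0092]
[-0.014   0.0284  0.0139]
[-0.014   0.0163 -0.0094]
[-0.014   0.014  -0.0052]
[-0.014   0.0039 -0.0054]
[-0.014   0.0039  0.0144]
bot [ 0.01    0.0282 -0.0092]
bot [0.01   0.0282 0.0141]
```

```bash
cat >> h.py <<'E'
T0=np.array([.5712,.2506]);YAW=.204
def tw(x,y,z):
    c,s=np.cos(YAW),np.sin(YAW);return np.array([T0[0]+c*x-s*y,T0[1]+s*x+c*y,z])
def wt(P):
    c,s=np.cos(YAW),np.sin(YAW);d=np.array(P)[:2]-T0;return np.array([c*d[0]+s*d[1],-s*d[0]+c*d[1],P[2]])
E
python3 - <<'E'
from h import *
t=tw(.010,-.036,.150);print(t);rel(t,YAW+np.pi)
E
```

```text
[0.5883 0.2174 0.15  ]
phi 3.346 shift [ 0.0155 -0.2883  0.3206] turn [-1.2984 -0.008   0.0024] deg 74.39180194591889 rows 6.952504854758775
phi 6.487 shift [ 0.0155 -0.2883  0.3206] turn [1.8432 0.0026 0.0087] deg 105.61002201382952 rows 9.87009551531117
```

```bash
python3 -m crank '[[0.0,-0.036,0.04,-0.162,0,0,0.1],[0.0,-0.072,0.08,-0.325,0,0,0.1],[0.0,-0.108,0.12,-0.487,0,0,0.1],[0.0,-0.144,0.16,-0.65,0,0,0.1],[0.0,-0.18,0.2,-0.81,0,0,0.1],[0.0,-0.216,0.24,-0.974,0,0,0.1],[0.005,-0.252,0.28,-1.136,0,0,0.1],[0.01,-0.288,0.32,-1.298,0,0,0.1],[0.01,-0.288,0.32,-1.298,0,0,0.1]]'
python3 - <<'E'
from h import *
f=snap("wrist","w4");crop(f,"w4c",220,180,200,150,4)
p,R,s=pose();print(p,wt(p),np.degrees(jaw())-180-np.degrees(YAW),s["width"])
print(proj(f,p),proj(f,tw(.01,-.017,.064)),proj(f,tw(.01,-.038,.058)))
E
```

```text
t: 5.08
eef_pos: [0.5859, 0.2202, 0.1484]
ee_rot: [0.333, 1.569, -2.601]
force: [-0.0, -1.1, -1.3]
width: 0.0237
[0.5853 0.2185 0.1486] [ 0.0073 -0.0343  0.1486] -359.946765277489 0.023583363497723213
[323.3155 278.9577] [318.3804 258.8374] [318.4647 229.7113]
```

View pics/w4.png

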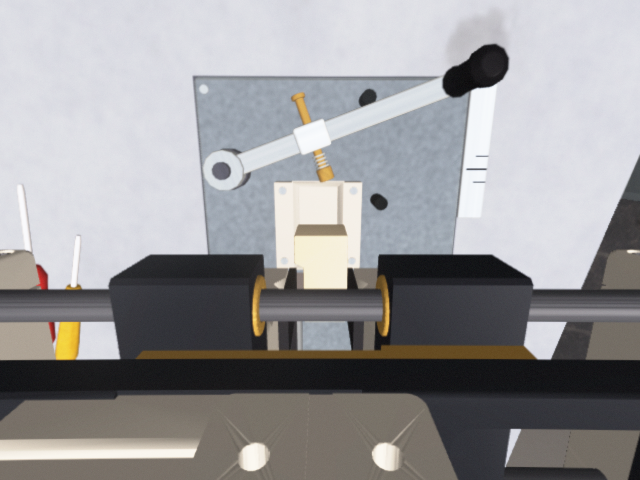

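View pics/w4c.png

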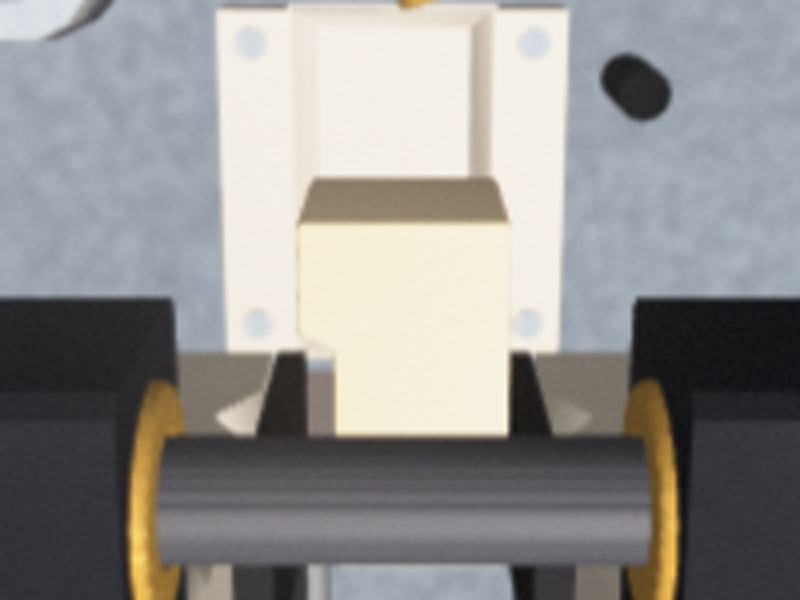

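Run:
```python
from h import *
p,R,s=pose();f=snap("wrist");print(p)
def tool(u,v,z): 
    w=onz(f,u,v,z);return R.inv().apply(w-p),wt(w)
for n,u,v,z in [("pl far L",274.3,182,.058),("pl far R",362,182,.058),("pl near L",276.5,268,.058),("pl near R",359.7,268,.058),("floorL",299.5,205,.052),("floorR",337.6,205,.052),("blkfrontL",294.7,235.5,p[2]+.014),("blkfrontR",347.3,235.5,p[2]+.014),("elec tip",326,180,.064),("pivot",225,170,.067),("handletop",489,66,.116),("midmark",478,169.5,.050)]:
    print(n,*tool(u,v,z))
F=snap("top")
C=lambda x,y:(160+x/5,170+y/5)
for n,x,y,z in [("L1",370,222,.058),("L2",397,343,.058),("R1",492,193,.058),("R2",520,312,.058),("anv",398,281,.064)]: print(n,wt(onz(F,*C(x,y),z)))
```

```text
[0.5853 0.2185 0.1486]
pl far L [ 0.0906  0.0407 -0.0339] [ 0.041  -0.0751  0.058 ]
pl far R [0.0907 0.0407 0.0297] [-0.0226 -0.0751  0.058 ]
pl near L [ 0.0905 -0.0252 -0.0345] [ 0.0415 -0.0091  0.058 ]
pl near R [ 0.0907 -0.0253  0.0299] [-0.0228 -0.0091  0.058 ]
floorL [ 0.0966  0.0229 -0.0163] [ 0.0234 -0.0573  0.052 ]
floorR [0.0967 0.0229 0.0125] [-0.0054 -0.0573  0.052 ]
blkfrontL [-0.014   0.0272 -0.0117] [ 0.0191 -0.0615  0.1626]
blkfrontR [-0.0139  0.0272  0.0112] [-0.0039 -0.0615  0.1626]
elec tip [0.0847 0.0426 0.0035] [ 0.0037 -0.077   0.064 ]
pivot [ 0.0815  0.0498 -0.0665] [ 0.0736 -0.0841  0.067 ]
handletop [0.0329 0.1045 0.0856] [-0.0783 -0.1389  0.116 ]
midmark [0.099  0.0489 0.1163] [-0.1092 -0.0834  0.05  ]
L1 [ 0.042  -0.0094  0.058 ]
L2 [-0.0224 -0.0097  0.058 ]
R1 [ 0.0423 -0.0741  0.058 ]
R2 [-0.0212 -0.0748  0.058 ]
anv [ 0.0079 -0.0179  0.064 ]
```

```bash
python3 -m crank '[[0.03,0.003,-0.0018,0,0,0,0.1],[0.06,0.003,-0.0018,0,0,0,0.1],[0.066,0.003,-0.0018,0,0,0,0.1],[0.066,0.003,-0.0018,0,0,0,0.1]]'
python3 - <<'E'
from h import *
f=snap("wrist","w5");crop(f,"w5c",240,170,160,120,5)
p,R,s=pose();print(p,wt(p),np.degrees(jaw()-YAW)%180,s["width"],s["force"])
E
```

```text
t: 5.72
eef_pos: [0.5885, 0.2139, 0.0851]
ee_rot: [1.865, 1.571, -1.074]
force: [0.0, 0.3, -0.5]
width: 0.0242
[0.5889 0.2143 0.0857] [ 0.01   -0.0391  0.0857] 179.91568759176596 0.02410030208005843 [ 0.0997 -0.3296  0.2699]
```

View pics/w5c.png

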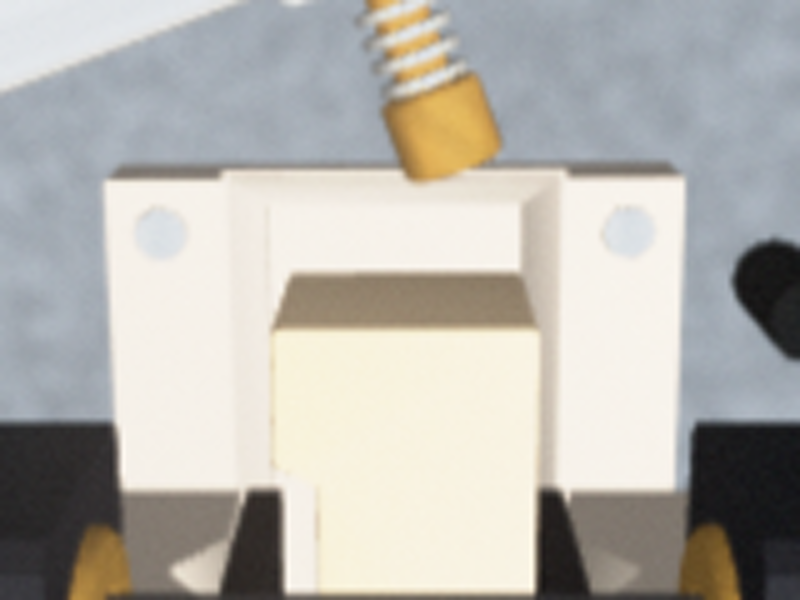

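Run:
```python
from h import *
p,R,s=pose();f=snap("wrist")
def tool(x,y,z):
    w=onz(f,240+x/5,170+y/5,z);return R.inv().apply(w-p),wt(w)
for n,x,y,z in [("far L",105,178,.058),("far R",685,176,.058),("blk bot L",293,275,p[2]-.010),("blk bot R",520,275,p[2]-.01),("top L",273,328,p[2]+.014),("top R",538,328,p[2]+.014)]: print(n,*tool(x,y,z))
```

```text
far L [ 0.0278  0.0336 -0.0332] [ 0.0432 -0.0727  0.058 ]
far R [0.0277 0.0338 0.0307] [-0.0207 -0.0728  0.058 ]
blk bot L [ 0.01    0.0266 -0.0115] [ 0.0215 -0.0657  0.0757]
blk bot R [0.01   0.0266 0.0115] [-0.0015 -0.0656  0.0757]
top L [-0.014   0.0271 -0.0117] [ 0.0217 -0.0663  0.0997]
top R [-0.014   0.0271  0.0114] [-0.0014 -0.0662  0.0997]
```

```bash
python3 -m crank '[[0.0,-0.004,-0.0012,0,0,0,0.1],[0.008,-0.004,-0.0012,0,0,0,0.1],[0.014,-0.004,-0.0012,0,0,0,0.1],[0.019,-0.004,-0.0012,0,0,0,0.1],[0.022,-0.004,-0.0012,0,0,0,0.1],[0.022,-0.004,-0.0012,0,0,0,0.1]]'
python3 - <<'E'
from h import *
f=snap("wrist","w6");crop(f,"w6c",240,170,160,120,5)
p,R,s=pose();print(p,wt(p),np.degrees(jaw()-YAW)%180,s["width"],s["force"])
E
```

```text
t: 6.58
eef_pos: [0.5886, 0.2187, 0.0627]
ee_rot: [0.873, 1.571, -2.066]
force: [-1.4, 0.2, 2.7]
width: 0.0237
[0.5886 0.2187 0.0628] [ 0.0106 -0.0348  0.0628] 179.94860914984017 0.02411020686144249 [-2.0876  0.2951  2.4703]
```

View pics/w6c.png

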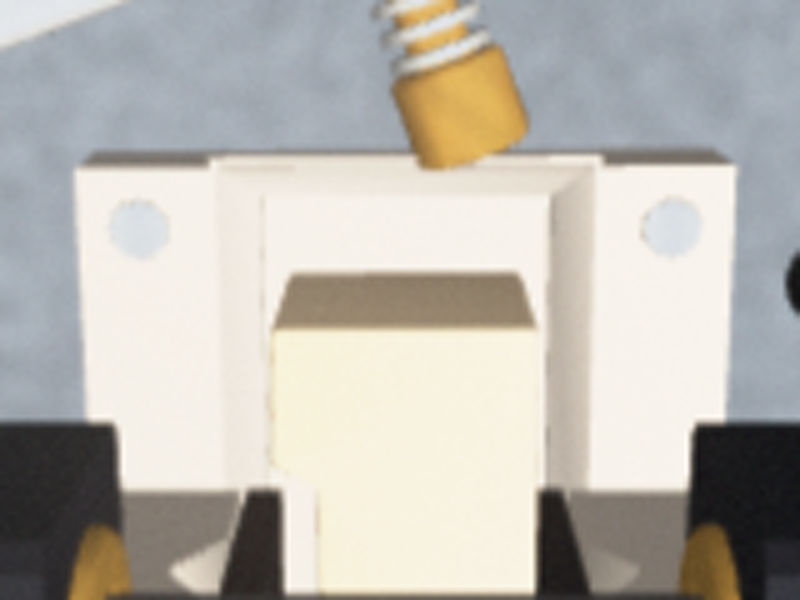

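```bash
python3 -m crank '[[0,0,0,0,0,0,0.2],[0,0,0,0,0,0,0.35],[0,0,0,0,0,0,0.42],[0,0,0,0,0,0,0.42],[-0.02,0,0,0,0,0,0.42],[-0.06,0,0,0,0,0,0.42],[-0.08,0,0,0,0,0,0.42],[-0.08,0,0,0,0,0,0.42]]'
python3 - <<'E'
from h import *
f=snap("wrist","w7");crop(f,"w7c",220,160,200,150,4)
p,R,s=pose();print(p,wt(p),s["width"],s["force"])
E
```

```text
t: 7.62
eef_pos: [0.5897, 0.2193, 0.1445]
ee_rot: [-2.755, 1.567, 0.59]
force: [-0.3, 0.6, 0.0]
width: 0.0367
[0.5888 0.2189 0.1429] [ 0.0108 -0.0346  0.1429] 0.03678631963258369 [-0.7176  0.3734  0.0658]
```

View pics/w7c.png

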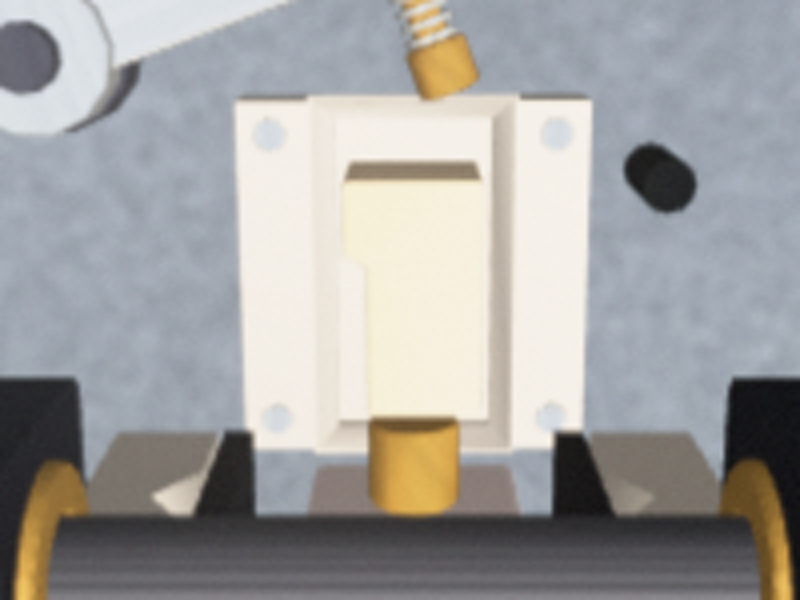

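```bash
python3 -m crank '[[0,-0.05,0.02,0,0,0,0.1],[0,-0.1,0.04,0,0,0,0],[0,-0.14,0.055,0,0,0,0],[0.03,-0.157,0.0633,0,0,0,0],[0.05,-0.157,0.0633,0,0,0,0],[0.05,-0.157,0.0633,0,0,0,0]]'
python3 - <<'E'
from h import *
f=snap("wrist","w8")
p,R,s=pose();print(p,wt(p),s["width"],s["force"],proj(f,p),proj(f,tw(-.0525,.1227,.0575)))
E
```

```text
t: 8.43
eef_pos: [0.4935, 0.3586, 0.0898]
ee_rot: [0.662, 1.566, -2.276]
force: [0.1, 0.3, 0.3]
width: 0.0004
[0.4945 0.359  0.0912] [-0.0532  0.1217  0.0912] 0.0004145689320133038 [0.0303 0.4988 0.2457] [319.3577 283.3574] [318.1197 263.1758]
```

View pics/w8.png

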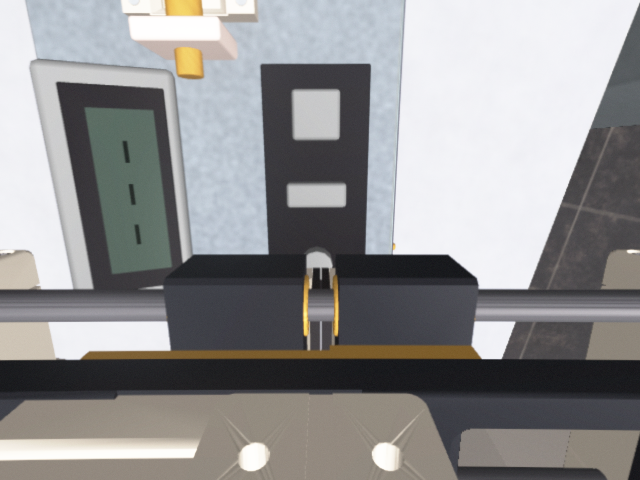

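Run:
```python
from h import *
p,R,s=pose();f=snap("wrist")
for n,u,v in [("sq",316,115),("bar",316.5,195),("roundtop",319,248)]:
    w=onz(f,u,v,.0575);print(n,R.inv().apply(w-p),wt(w))
```

```text
sq [ 0.0339  0.0813 -0.0028] [-0.0505  0.0404  0.0575]
bar [ 0.0338  0.0386 -0.0027] [-0.0506  0.083   0.0575]
roundtop [ 0.0338  0.0075 -0.0013] [-0.0519  0.1142  0.0575]
```

```bash
python3 -m crank '[[0.015,-0.002,-0.002,0,0,0,0],[0.03,-0.002,-0.002,0,0,0,0],[0.034,-0.002,-0.002,0,0,0,0],[0.036,-0.002,-0.002,0,0,0,0],[0.036,-0.002,-0.002,0,0,0,0]]'
python3 -m crank '[[0.0,0,0,0,0,0,0]]'
```

```text
t: 9.15
eef_pos: [0.4966, 0.3619, 0.0568]
ee_rot: [1.438, 1.571, -1.501]
force: [0.0, -1.9, 3.2]
width: 0.0004
t: 9.28
eef_pos: [0.4968, 0.3622, 0.057]
ee_rot: [-2.649, 1.57, 0.696]
force: [-0.4, -1.4, 2.7]
width: 0.0006
```

```bash
python3 -m crank '[[0.002,0,0,0,0,0,0],[0.0035,0,0,0,0,0,0],[0.0035,0,0,0,0,0,0]]'
```

```text
t: 9.65
eef_pos: [0.4968, 0.3624, 0.0538]
ee_rot: [-2.771, 1.57, 0.574]
force: [-1.3, -2.2, 7.1]
width: 0.0006
```

```bash
python3 -m crank '[[-0.012,0,0,0,0,0,0],[-0.02,0,0,0,0,0,0],[-0.02,0.042,0,0,0,0,0],[-0.02,0.042,0,0,0,0,0],[-0.008,0.042,0,0,0,0,0],[-0.003,0.042,0,0,0,0,0],[-0.001,0.042,0,0,0,0,0],[-0.0003,0.042,0,0,0,0,0],[-0.0003,0.042,0,0,0,0,0]]'
python3 - <<'E'
from h import *
f=snap("wrist","w9");p,R,s=pose();print(p,wt(p),s["force"])
E
```

```text
t: 10.78
eef_pos: [0.5048, 0.3213, 0.0538]
ee_rot: [1.236, 1.57, -1.702]
force: [-2.4, -1.7, 7.5]
width: 0.0005
[0.5049 0.3213 0.0538] [-0.0506  0.0827  0.0538] [-1.7709 -0.8547  7.3712]
```

View pics/w9.png

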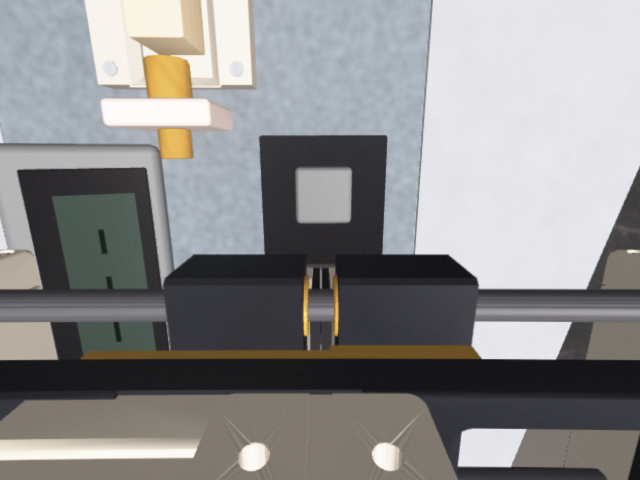

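```bash
python3 -m crank '[[-0.012,0,0,0,0,0,0],[-0.02,0,0,0,0,0,0],[-0.02,0.042,0,0,0,0,0],[-0.02,0.042,0,0,0,0,0],[-0.008,0.042,0,0,0,0,0],[-0.003,0.042,0,0,0,0,0],[-0.001,0.042,0,0,0,0,0],[-0.0003,0.042,0,0,0,0,0],[-0.0003,0.042,0,0,0,0,0]]'
python3 - <<'E'
from h import *
f=snap("wrist","w10");p,R,s=pose();print(p,wt(p),s["force"])
E
```

```text
t: 11.95
eef_pos: [0.5132, 0.2801, 0.0538]
ee_rot: [0.587, 1.57, -2.351]
force: [-2.4, -1.0, 4.1]
width: 0.0006
[0.5132 0.2801 0.0539] [-0.0508  0.0406  0.0539] [-1.8151 -0.282   5.5514]
```

View pics/w10.png

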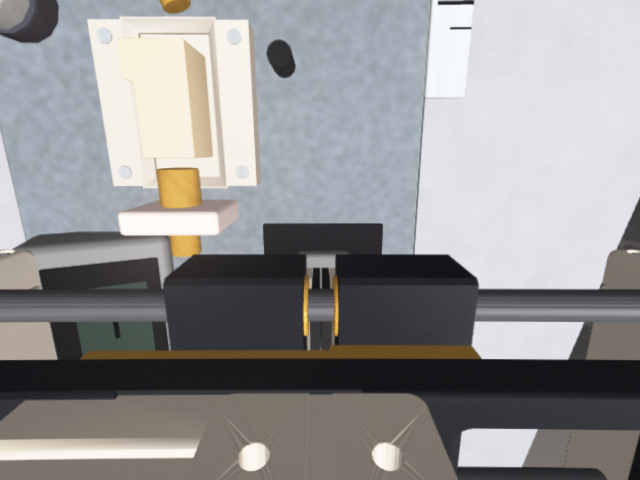

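```bash
python3 -m crank '[[0.0008,0,0,0,0,0,0],[0.0014,0,0,0,0,0,0],[0.0014,0,0,0,0,0,0]]'
python3 -m crank '[[-0.03,0,0,0,0,0,0],[-0.06,0,0,0,0,0,0],[-0.085,0,0,0,0,0,0]]'
python3 - <<'E'
from h import *
f=snap("wrist","w11");p,R,s=pose();print(p,wt(p),s["q"])
h=tw(.075-.165*np.cos(.35),-.085-.165*np.sin(.35),.13);print(h,wt(h))
rel(h,YAW+np.pi/2)
E
```

```text
t: 12.38
eef_pos: [0.5133, 0.2801, 0.0536]
ee_rot: [2.771, 1.571, -0.167]
force: [-6.8, -2.8, 16.1]
width: 0.0003
t: 12.75
eef_pos: [0.5135, 0.2803, 0.1382]
ee_rot: [-2.396, 1.57, 0.949]
force: [0.2, 0.5, 0.4]
width: 0.0007
[0.515  0.2812 0.1417] [-0.0488  0.0414  0.1417] [ 0.8336  0.2809 -0.3075  0.0013 -0.9775 -0.6302]
[0.5215 0.0958 0.13  ] [-0.08   -0.1416  0.13  ]
phi 1.775 shift [0.0112 0.183  0.0312] turn [ 1.5709 -0.002   0.0052] deg 90.0066765379433 rows 8.41183892877975
phi 4.916 shift [0.0112 0.183  0.0312] turn [-1.5707 -0.0052 -0.002 ] deg 89.99403868528914 rows 8.41065782105506
```

```bash
python3 -m crank '[[0,0.02,0.003,0.18,0,0,0.1],[0,0.04,0.006,0.36,0,0,0.2],[0,0.06,0.01,0.54,0,0,0.3],[0,0.08,0.014,0.72,0,0,0.4],[0,0.1,0.017,0.9,0,0,0.5],[0,0.125,0.021,1.08,0,0,0.5],[0,0.15,0.025,1.26,0,0,0.5],[0,0.17,0.029,1.44,0,0,0.5],[0,0.183,0.031,1.571,0,0,0.5],[0,0.183,0.031,1.571,0,0,0.5]]'
python3 - <<'E'
from h import *
f=snap("wrist","w12");p,R,s=pose();print(p,wt(p),s["q"],s["width"],np.degrees(jaw()-YAW))
E
```

```text
t: 14.05
eef_pos: [0.5199, 0.0939, 0.137]
ee_rot: [1.529, 1.57, -2.981]
force: [-0.3, 0.4, 0.4]
width: 0.0435
[0.5201 0.0944 0.1371] [-0.0817 -0.1426  0.1371] [ 0.5508  0.1979 -0.4332 -0.0001 -0.9397 -1.9167] 0.0438430986860678 90.04533180128261
```

View pics/w12.png

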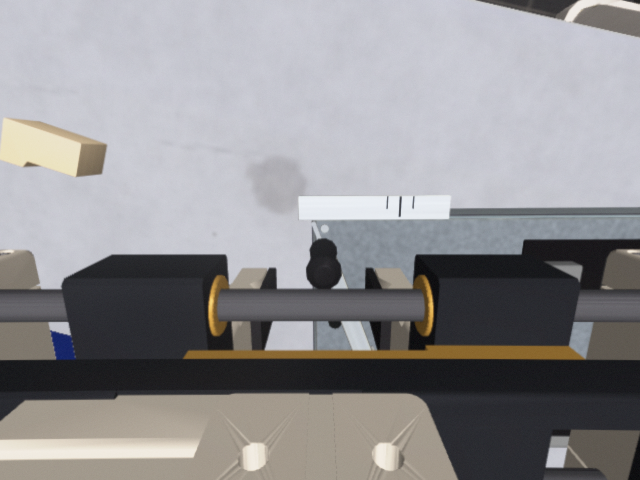

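Run:
```python
from h import *
f=snap("wrist");p,R,s=pose();crop(f,"w12c",270,180,200,150,4)
for n,u,v,z in [("handle",323.5,271.5,.116),("mid",400,206,.05)]:
    w=onz(f,u,v,z);print(n,R.inv().apply(w-p),wt(w))
```

```text
handle [ 0.0211 -0.0003  0.0038] [-0.0813 -0.1386  0.116 ]
mid [0.0871 0.0258 0.06  ] [-0.1075 -0.0823  0.05  ]
```

View pics/w12c.png

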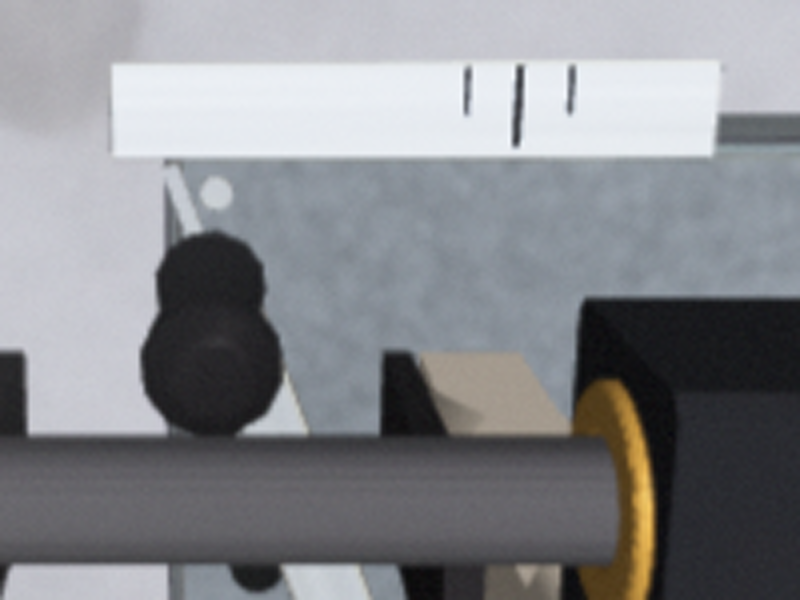

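```bash
python3 -m crank '[[0.0,0,0.003,0,0,0,0.5],[0.025,0,0.003,0,0,0,0.5],[0.05,0,0.003,0,0,0,0.5],[0.06,0,0.003,0,0,0,0.5],[0.06,0,0.003,0,0,0,0.3],[0.06,0,0.003,0,0,0,0.1],[0.06,0,0.003,0,0,0,0.1],[0.06,0,0.003,0,0,0,0.1],[0.06,0,0.003,0,0,0,0.1]]' 30
python3 - <<'E'
from h import *
f=snap("wrist","w13");p,R,s=pose();print(p,wt(p),s["force"],s["width"],np.degrees(jaw()-YAW))
E
```

```text
t: 15.28
eef_pos: [0.5198, 0.0972, 0.0779]
ee_rot: [-1.662, 1.57, 0.112]
force: [-0.1, -2.9, 5.7]
width: 0.0192
[0.5198 0.0971 0.0779] [-0.0814 -0.1399  0.0779] [-0.4751 -3.6711  6.3756] 0.018859203017193606 89.93677344277583
```

View pics/w13.png

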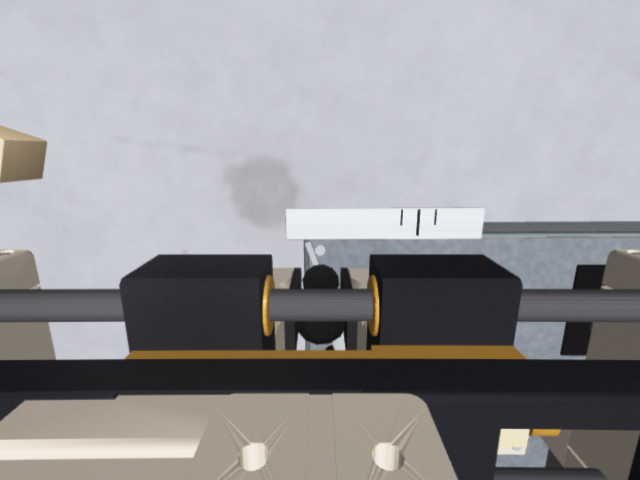

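```bash
python3 -m crank '[[0,0.0025,0.008,0,0,0,0.1],[0,0.005,0.016,0,0,0,0.1],[0,0.0066,0.024,0,0,0,0.1],[0,0.008,0.032,0,0,0,0.1],[0,0.009,0.04,0,0,0,0.1],[0,0.0097,0.046,0,0,0,0.1],[0,0.0099,0.05,0,0,0,0.1],[0,0.0099,0.05,0,0,0,0.1]]'
python3 - <<'E'
from h import *
f=snap("wrist","w14");p,R,s=pose();print(p,wt(p),s["force"],s["width"],np.degrees(jaw()-YAW)); crop(f,"w14c",270,190,160,120,5)
E
```

```text
t: 16.32
eef_pos: [0.5003, 0.1439, 0.078]
ee_rot: [-2.285, 1.569, -0.511]
force: [2.4, -6.4, 5.9]
width: 0.019
[0.5004 0.1437 0.078 ] [-0.091  -0.0903  0.078 ] [ 1.8804 -6.6461  5.65  ] 0.019547800825722623 89.96168335182954
```

View pics/w14c.png

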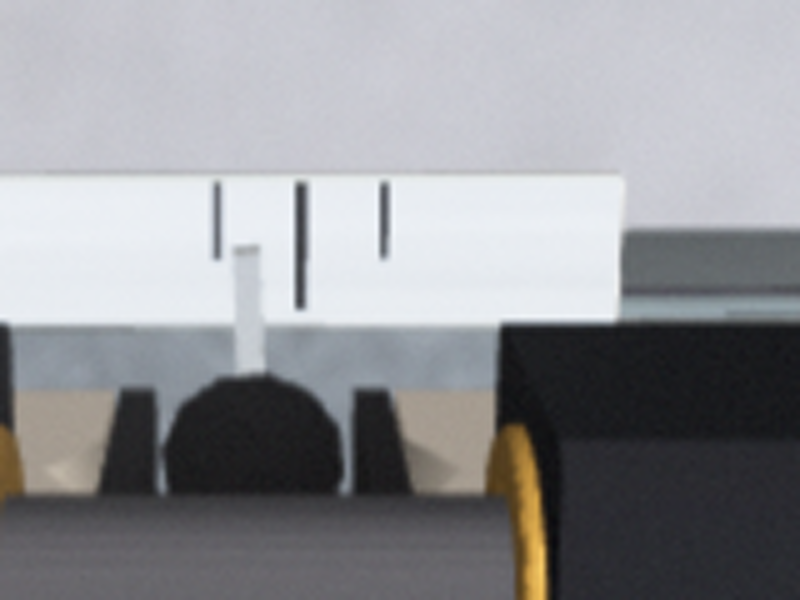

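```bash
python3 -m crank '[[0,0,0.002,0,0,0,0.1],[0,0,0.004,0,0,0,0.1],[0,0,0.0055,0,0,0,0.1],[0,0,0.0055,0,0,0,0.1],[0,0,0.0055,0,0,0,0.1]]'
python3 - <<'E'
from h import *
f=snap("wrist","w15");p,R,s=pose();print(p,wt(p),s["force"],s["width"],np.degrees(jaw()-YAW)); crop(f,"w15c",270,190,160,120,5)
f=snap("top","top15");f=snap("side","side15")
E
```

```text
t: 17.0
eef_pos: [0.4992, 0.1487, 0.078]
ee_rot: [-2.597, 1.569, -0.823]
force: [2.9, -8.4, 5.0]
width: 0.019
[0.4992 0.1487 0.0779] [-0.0911 -0.0852  0.0779] [ 2.903  -8.1169  5.0132] 0.01934487490871174 89.94412900407093
```

View pics/w15c.png

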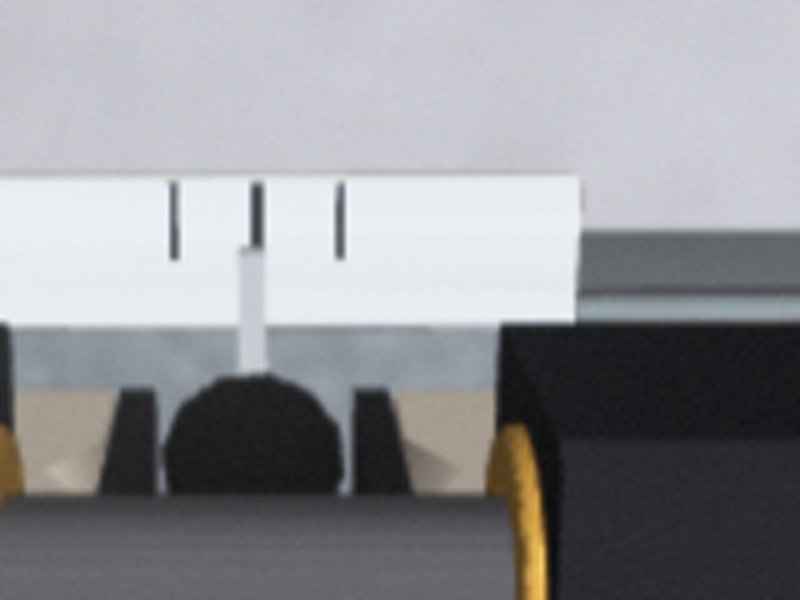

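View pics/w15.png

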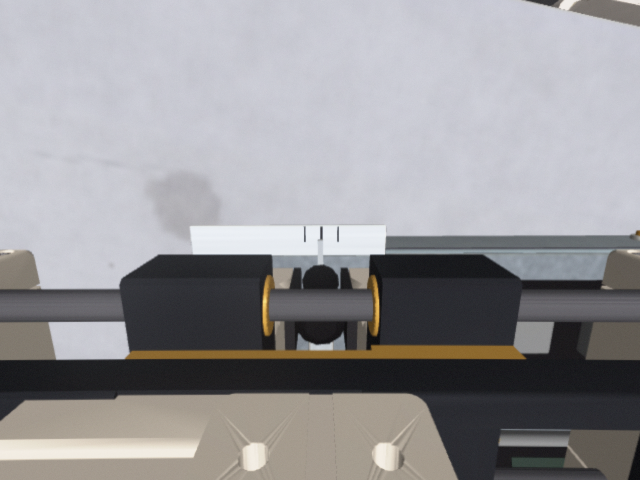

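View pics/top15.png

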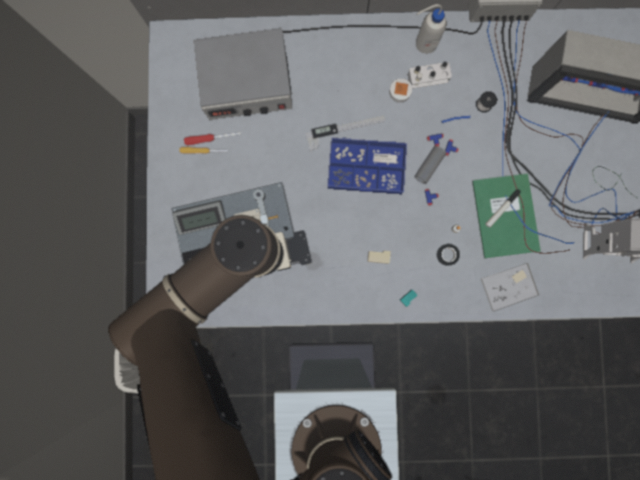

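View pics/side15.png

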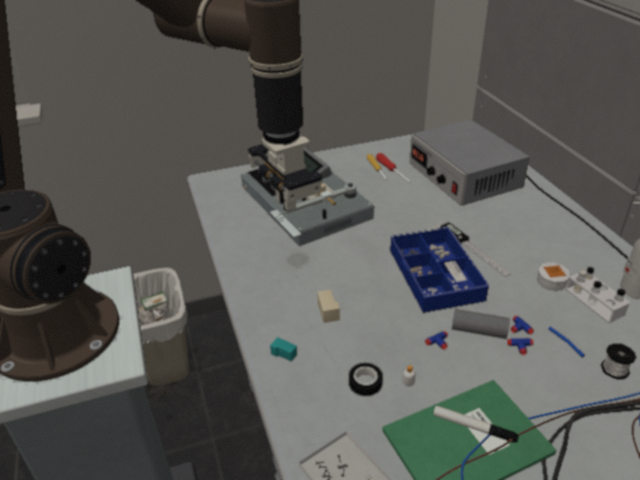

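```bash
python3 - <<'E'
from h import *
f=snap("side"); crop(f,"s16",240,140,150,110,5)
f=snap("top"); crop(f,"t16",200,170,110,110,5)
E
python3 -m crank '[[0,0,0,0,0,0,0.1],[0,0,0,0,0,0,0.1],[0,0,0,0,0,0,0.1],[0,0,0,0,0,0,0.1]]'
```

```text
t: 17.75
eef_pos: [0.4992, 0.1487, 0.0779]
ee_rot: [-2.649, 1.569, -0.875]
force: [3.6, -7.6, 5.7]
width: 0.019
```

View pics/s16.png

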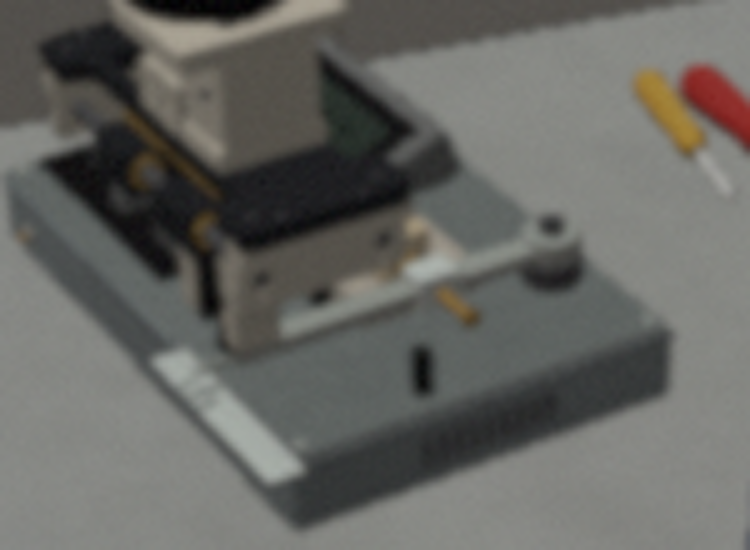

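View pics/t16.png

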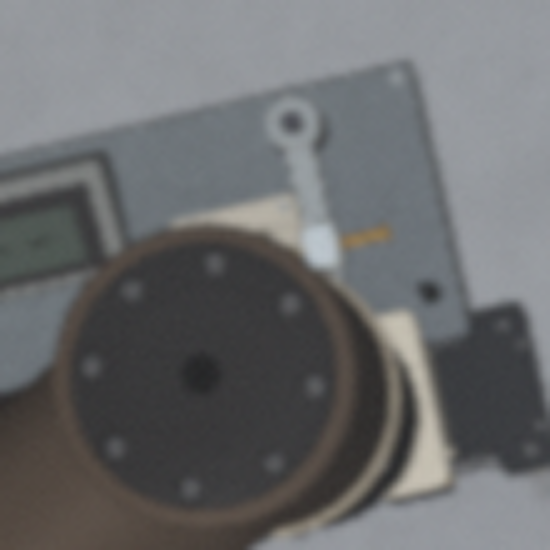

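Run:
```python
from h import *
s=get_state();print(s["t"],abs(s["qd"]).max(),s["force"],s["width"]);print(job_done())
```

```text
17.75 0.0014769436718928134 [ 3.5899 -7.6286  5.6715] 0.018968109687668603
the job is handed in; nothing more can be done
None
```

I handed the job in at 17.75 s, with the gripper still holding the lever at its middle mark. No verdict came back.

- **Block:** I laid it in the nest and let go. The wrist camera showed it flat and straight, about 5 mm short of the anvil, before the lever came in.
- **Keys:** I pressed round, bar and square in that order and released each. The wrist force passed the 5 N needed for full travel each time: about 7 N, 7.5 N and 16 N. On the square key the first push gave an unclear 4–5.5 N, so I pushed it about 1.4 mm further before releasing. I inferred full travel from these forces, because the tester's display showed no readable change.
- **Lever:** The last wrist picture put the pointer within about 0.5 mm of the long mark. The side force was about 8 N, against the 7.5 N expected there, and the arm was at rest.
- **Bystanders:** The tape, glue bottle and tee looked unmoved in the final top view.

**Not seen directly:** the gripper and arm hid the block's contact with the anvil at the end. I judged it clamped from the side force and from the electrode's tail standing further out by about 5 mm.

**Disagreement:** the block's drawn shape is stepped, about 20 mm wide where I gripped it, but the fingers closed at 24 mm. The pictures also showed a gap on one side, but the grip held and the placing was straight.

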